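# Hold the battery bay's lock open

### The arm

A 6-joint arm with a two-finger parallel gripper is mounted at the origin on the work surface. World frame = base frame: x ahead of the robot, y to its left, z up, the work surface at z = 0. Lengths are in m, angles in degrees, forces in N, time in s.
With the tool pointing down it reaches from about 0.3 to 0.75 m from the base axis. Payload 8.5 kg.
Tool frame: the origin (TCP) lies between the finger pads; the fingertips stand 8 mm ahead of it and the grasp point (between the pads) lies 11 mm behind it; z points along the fingers, y is the line along which they close (so a half turn about z gives the same grasp; the last joint's range is limited). The gripper opens to 85 mm and grips with 20 to 120 N. Pads are 22 mm wide; open, the fingers measure 114 mm over their backs; the gripper's body (76 mm by 85 mm) begins 54 mm behind the grasp point. The pads swing forward as they close: fully open they stand 13 mm farther back than shut.
Start: joints at [64.498, 21.807, 74.336, -0, 83.858, -12.336], TCP at [0.125, 0.536, 0.239] pointing down, gripper open.
Joint ranges: [-178.18, 178.18], [-50.72, 133.34], [12.68, 142.11], [-81.47, 261.47], [9.98, 163.14], [-165.26, 165.26]. Speed limits (degrees/s): [136.94, 136.94, 180, 180, 180, 180].

### API

Orientations are given as [roll, pitch, yaw] about the fixed x, y, z axes, in that order (R = Rz(yaw) Ry(pitch) Rx(roll)).
In Python, from bench import r gives the robot as it stands.
- The arm moves only by the tool play_rows, never from a script. Its argument "commands" is a list of rows, each a list of 3 entries, a list of its own where there are three numbers: the shift along the tool's x, y, z in units of 40 mm (1.0 is 40 mm), then the turn, a rotation vector about the tool's x, y, z in degrees, then the gripper command: -1 is fully open, 1 is shut, values between are in proportion. A call has exactly 8 rows; each row shifts and turns the commanded pose from where the row before left it, along the tool's axes as they then stand; what a row does not reach is not made up. A row lasts 1/10 s, in which the tool goes at most 50 mm and 8.59 degrees, less where a joint would pass 70% of its speed; a pose out of reach is approached as far as the arm can. A call is refused whole if a number of a shift passes 1 or a number of a turn 8.59, either way. A call with a gripper value outside its range is refused whole. The fingers move at their own pace and stop on an object; "force" is the grip in N (left out, the last holds). Time passes only in rows, so rows that do not move let the fingers close, or fill a call up. It gives the time, the measured TCP pose, the force, the opening and the grip force at its end, in the units of the state.
- r.sense(): the state, without advancing time (a new reading comes with each control period).
- r.get_image(name): name is "scene" or "side" or "wrist"; returns a dict with "img" (400x640x3 uint8, red, green, blue), "z_map" (400x640 float32, m along the optical axis (not along the pixel's ray), 0 where there is no reading), "camera_matrix" (3x3 intrinsics, pixels), "R" (3x3) and "t" (3): a world point X has camera coordinates R X + t. Camera axes: x right, y down, z forward; pixel columns grow to the right and rows downward; lengths in m; the calibration is good to about 2 mm. A picture is of the moment at which its call begins.
- r.close_job(): hands the job in; it is judged then, once.
The state is a dict: "clock": time; "qpos": joint angles; "dq": joint speeds; "tau": joint torques, N m; "ee_pos": TCP position; "tcp_rot": TCP orientation; "wrist_force": force on the tool from outside, world axes, zero at the start; "ft_torque": the same for the moment, N m; "grip_width": finger opening in m; "grip_force": force on a finger pad.
Only numpy, scipy, OpenCV 4.12 (cv2) and the standard library are available. Lean on these libraries where they do the work, as an engineer would, in place of code of your own. Each camera call takes 0.05 s, during which the arm holds its last target. There are 200 camera calls.

### The job

The dark teak lock case has two bays under clear lids, each with its own cylinder lock in the front rail: find the bay that holds the round battery dials (the other holds the oblong tablet card), take the easy-grip key from the tool stand, push it fully home into that bay's lock, working it past the sticky pins, and turn it clockwise (seen from above) a quarter turn to its stop. The latch is sprung and stays back only while the key is held over, so finish still gripping the key, home and turned, and I will lift the lid. Leave the other lock and the other things where they are.

Things in the scene. Friction and masses are not known exactly. Their poses are not given: they have to be found in the camera images.
- case: Fixed dark teak case, 210 (x, front to back) x 300 (y) mm, 75 mm high. Origin: centre of its underside; -x is its front (robot's side), +y its left. A 60 mm rail along the front carries a square steel lock face, 30 x 30 mm, for each bay; behind it lie the left (+y) and right (-y) bay under flat clear lids, tops 75 mm high. The lids stay shut.
- battery_dials: Two overlapping round cards, 64 mm across with six small steel cells in a ring on each (about 100 x 90 mm together), in one of the two bays under its lid, 32 mm above the work surface. Origin: middle of the pair, underside; its case y is about +70 mm in the left bay, -70 mm in the right.
- tablet_card: Flat oblong tablet blister, 44 x 104 mm with two rows of five square bumps, lying in the other bay. Origin: centre of its underside.
- lock_left_mouth (a point): Keyhole centre of the left (case +y) bay's lock, on top of its steel face, 77 mm above the work surface. Axes as the case: a slot 10.4 mm long in x, 5.2 mm wide in y, chamfered 1.5 mm, straight down. The face is fixed, the cylinder begins 6 mm below. Two sprung pins, met about 9 to 14 and 18 to 24 mm down, yield to a straight push of some 10 to 18 N, or of 7 N with small yaw wiggles (0.1 rad).
- lock_right_mouth (a point): The same for the right (case -y) bay's lock.
- lock_left (a joint): Cylinder of the left lock: 0 = locked (keyhole along case x), grows clockwise seen from above, stop at 1.571. A spring (0.02 to 0.07 N m) turns it back when let go. The blade has about 0.2 rad of play before it takes the cylinder along, so turn the key that much further. Turn only with the key fully home: short of that the fixed face holds the blade; while turned, it holds the key in.
- lock_right (a joint): Cylinder of the right lock, likewise.
- key: Easy-grip key, blade down in a slot of the stand, 35 g. Origin: blade tip; z up the key, x across the blade's width, y through its thickness. Blade 9 x 4 mm, round-nosed, to 26 mm up; round neck 4 mm thick; from 34 to 78 mm the flat plastic bow 34 (x) x 12 (y) mm, whose underside rests on the stand's top, or on the steel face when fully home (tip 34 mm below the mouth). Same after a half turn.
- key_bow (a point): Point on the key's axis 58 mm above its tip, 24 mm above the bow's underside: the height to grip, across the 12 mm thickness.
- stand: Dark teak tool stand fixed on the top, 60 (x) x 160 (y) mm, 45 mm high, three slots in a row 55 mm apart along its y, 38 mm deep. Origin: centre of its underside. The key, the loop tool and the brush stand in the slots in any order, their widths along the stand's x.
- loop_tool: Hearing-aid cleaning loop, white stem with a thin steel wire loop, in another slot of the stand; reaches 89 mm above the work surface. Origin: lower end of its stem.
- brush: Small cleaning brush, white stem with a black tuft, in another slot of the stand; reaches 83 mm above the work surface. Origin: lower end of its stem.
- tray: White ceramic tray 110 x 150 mm, 16 mm high, loose. Origin: centre of its underside.
- hearing_aid_a: Hearing aid, a curved grey piece about 30 mm long and 10 mm thick, lying in the tray. Origin: on the tray's floor inside its curve.
- hearing_aid_b: The second hearing aid, likewise.
- pot: Opaque cylindrical storage pot with its lid on, 66 mm across, 66 mm high, loose. Origin: centre of its underside.
- puffer: Small rubber air puffer standing on its base, 48 mm across, 88 mm high with its nozzle up, loose. Origin: centre of its underside.
Mind the look-alikes: they are no part of the job. What is shaped like the key but orange is not meant. There is more than one size of the stand; the one meant has the size given above.

How it is judged (in metres and radians):
On the way, in this order (a step that is already met when the one before it is completed fails the run):
1. the key is drawn out of the stand (z of key in the frame of stand above 0.046 m), for 0.1 s.
2. the key is fully home in the lock of the bay with the battery dials, not yet turned (((y of battery_dials in the frame of case above 0 m and z of key in the frame of lock_left_mouth below -0.0315 m and horizontal distance between key and lock_left_mouth below 0.004 m and angle between key's own z axis and vertical below 0.12 rad and value of joint lock_left below 0.4 rad) or (y of battery_dials in the frame of case below 0 m and z of key in the frame of lock_right_mouth below -0.0315 m and horizontal distance between key and lock_right_mouth below 0.004 m and angle between key's own z axis and vertical below 0.12 rad and value of joint lock_right below 0.4 rad))), for 0.1 s.
At the end, for the whole second after the job is handed in: The key is home in the lock of the bay with the battery dials (tip at least 31.5 mm below the mouth, within 4 mm of its axis, upright within 0.12 rad), that cylinder is turned to at least 1.25 rad and held there by the fingers gripping the key (over 2 N); the other cylinder is at 0 (under 0.1 rad) (((y of battery_dials in the frame of case above 0 m and z of key in the frame of lock_left_mouth below -0.0315 m and horizontal distance between key and lock_left_mouth below 0.004 m and angle between key's own z axis and vertical below 0.12 rad and value of joint lock_left above 1.25 rad and value of joint lock_right below 0.1 rad) or (y of battery_dials in the frame of case below 0 m and z of key in the frame of lock_right_mouth below -0.0315 m and horizontal distance between key and lock_right_mouth below 0.004 m and angle between key's own z axis and vertical below 0.12 rad and value of joint lock_right above 1.25 rad and value of joint lock_left below 0.1 rad)) and contact force between the fingers and key above 2 N); the arm keeps its last pose, push and grip.
It fails at once if the other lock is turned ((y of battery_dials in the frame of case above 0 m and value of joint lock_right above 0.3 rad) or (y of battery_dials in the frame of case below 0 m and value of joint lock_left above 0.3 rad)).
It fails at once if a hearing aid, the tray, the pot or the puffer is shifted by more than 25 mm (distance of any of hearing_aid_a, hearing_aid_b, tray, pot, puffer from where it was at the start of the episode above 0.025 m).
It fails at once if the loop tool or the brush is knocked out of its slot (distance of any of loop_tool, brush from where it was at the start of the episode above 0.025 m).
It also fails if it takes over 51 s, if anything falls off the work surface, if the arm or the gripper's body presses on something with over 40 N, if the wrist force passes 120 N, or if a joint passes its speed limit or range.

## Working session

There is one attempt and no reset: what is moved stays moved. The work goes in short steps, Python scripts to look and compute and a tool call to move; the robot and the scene stay as the last step left them, time stands still between calls to the robot, and variables do not carry over. Pictures are saved under pics/ and viewed, at most 10 in all, crops included, and the job is handed in when it is done.

Besides the shell and the picture viewer there is one more tool, called after "Call:" as a command line: name --argument value ..., lists and objects as JSON in quotes. play_rows: Moves the arm, as the interface text tells. Its arguments: {"type":"object","properties":{"commands":{"type":"array"},"force":{"type":"number"}},"required":["commands"]}

```bash
mkdir -p pics
cat > h.py <<'E'
import numpy as np, cv2
from bench import r
def grab(n,tag):
    d=r.get_image(n); np.savez(f'{tag}.npz',**d); cv2.imwrite(f'pics/{tag}.png',cv2.cvtColor(d['img'],cv2.COLOR_RGB2BGR)); return d
def load(tag): return np.load(f'{tag}.npz')
def onplane(d,uv,z):
    uv=np.atleast_2d(np.array(uv,float)); K,R,t=d['camera_matrix'],d['R'],d['t']
    c=-R.T@t; ray=(R.T@np.linalg.inv(K)@np.c_[uv,np.ones(len(uv))].T).T
    return c+ray*((z-c[2])/ray[:,2])[:,None]
def cloud(d):
    v,u=np.mgrid[:400,:640]; z=d['z_map']; K=d['camera_matrix']
    p=np.stack([(u-K[0,2])/K[0,0]*z,(v-K[1,2])/K[1,1]*z,z],-1)
    return (p-d['t'])@d['R']
E
python3 - <<'E'
from h import *
for n in('scene','side','wrist'): 
    d=grab(n,n+'0'); print(n,-d['R'].T@d['t'],d['camera_matrix'][0,0])
print(r.sense())
E
```

```text
scene [ 1.19915114 -0.8156448   0.77617043] 456.3788078709102
side [0.40450253 0.72168761 0.82097212] 380.0999829951585
wrist [0.04515189 0.5527262  0.37257897] 333.8136188584435
{'clock': 0.15, 'qpos': array([ 6.44982582e+01,  2.18333811e+01,  7.43725403e+01, -1.86679661e-04,
        8.38594756e+01, -1.23323090e+01]), 'dq': array([ 0.04999302, -0.0561365 , -0.24717672,  0.05255005,  0.07442117,
        0.01480067]), 'tau': array([ 2.04924130e-03, -4.48623705e+01, -2.31343335e+01, -1.42041445e-04,
        3.86810774e-03,  1.05544399e-05]), 'ee_pos': array([0.12518089, 0.53533881, 0.23885499]), 'tcp_rot': array([-1.79936072e+02, -1.37862759e-02,  1.66830580e+02]), 'wrist_force': array([-0.58692435, -0.98418137,  0.86118674]), 'ft_torque': array([-0.04172687,  0.00917172,  0.02304594]), 'grip_force': 0.0, 'grip_width': 0.08549794581329484}
```

View pics/scene0.png

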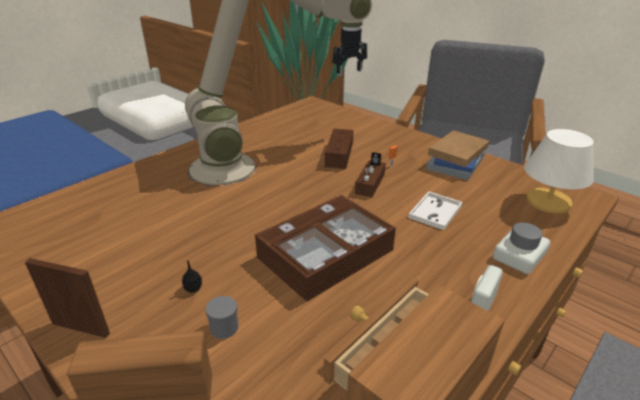

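View pics/side0.png

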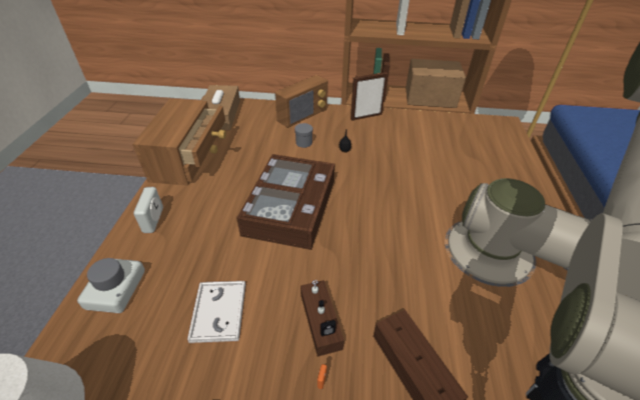

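The round dials are in the left (+y) bay: the cluster at side px (275,212), with the tablet card at (290,175). The stand with three tools is at (322,317) with the black key bow at (328,327). The orange decoy is at (322,372), and the bigger stand at (415,355) is empty.

Run:
```python
from h import *
d=load('side0')
im=cv2.imread('pics/side0.png')
a=cv2.resize(im[270:395,260:385],(500,500),interpolation=cv2.INTER_CUBIC)
b=cv2.resize(im[145:255,230:340],(500,500),interpolation=cv2.INTER_CUBIC)[:, :]
cv2.imwrite('pics/c1.png',cv2.resize(np.hstack([a,b]),(800,400)))
P=cloud(d)
def obj(u0,v0,u1,v1,zlo,zhi):
    q=P[v0:v1,u0:u1].reshape(-1,3); q=q[(q[:,2]>zlo)&(q[:,2]<zhi)]
    c,s,a=cv2.minAreaRect(q[:,:2].astype(np.float32)); print(len(q),c,s,a,q[:,2].mean()); return q
obj(295,270,350,360,.035,.055)
obj(235,150,340,250,.065,.085)
q=obj(315,310,340,340,.06,.11)
print(q.max(0),q.min(0))
```

```text
1485 (0.4467523694038391, 0.27089396119117737) (0.06039708852767944, 0.1615091860294342) 21.624553680419922 0.04465825539050299
5125 (0.5811963081359863, -0.10208424925804138) (0.3056640326976776, 0.21142655611038208) 82.91949462890625 0.07339721272373795
172 (0.4257901608943939, 0.323019415140152) (0.034018512815237045, 0.01235373504459858) 20.341115951538086 0.07993986895697805
[0.44184918 0.33335014 0.09134856] [0.41004055 0.31367752 0.0600473 ]
```

View pics/c1.png

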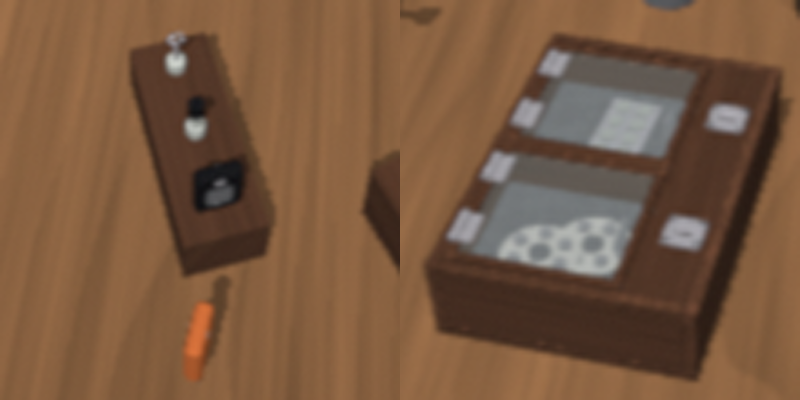

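```bash
cat >> h.py <<'E'
from scipy.spatial.transform import Rotation as Ro
def plan(p,yaw,n,k=None):
    "rows toward target (p,yaw, tool down); equal turn per row"
    s=r.sense(); Rc=Ro.from_euler('xyz',s['tcp_rot'],degrees=True); Rt=Ro.from_euler('xyz',[180,0,yaw],degrees=True)
    w=(Rc.inv()*Rt).as_rotvec(degrees=True)/n; dp=(np.array(p)-s['ee_pos'])/n
    for i in range(n):
        print(i,np.round(Rc.inv().apply(dp)/.04,3),np.round(w,2)); Rc=Rc*Ro.from_rotvec(w,degrees=True)
E
python3 - <<'E'
from h import *
plan([.4258,.3225,.20],201.3,14)
d=load('side0'); P=cloud(d); im=d['img']; hsv=cv2.cvtColor(im,cv2.COLOR_RGB2HSV)
for u,v in((308,209),(320,178)):
    m=(hsv[v-8:v+9,u-9:u+10,1]<70)&(hsv[v-8:v+9,u-9:u+10,2]>110); yy,xx=np.nonzero(m)
    uv=np.c_[xx+u-9,yy+v-8]; q=onplane(d,uv,.077)
    print(len(uv),cv2.minAreaRect(q[:,:2].astype(np.float32)),q.mean(0),P[uv[:,1],uv[:,0]].mean(0))
E
```

```text
0 [-0.609 -0.248  0.07 ] [-0.   -0.   -2.46]
1 [-0.598 -0.274  0.07 ] [-0.   -0.   -2.46]
2 [-0.586 -0.299  0.07 ] [-0.   -0.   -2.46]
3 [-0.572 -0.324  0.07 ] [-0.   -0.   -2.46]
4 [-0.558 -0.348  0.07 ] [-0.   -0.   -2.46]
5 [-0.542 -0.372  0.07 ] [-0.   -0.   -2.46]
6 [-0.526 -0.395  0.07 ] [-0.   -0.   -2.46]
7 [-0.509 -0.417  0.07 ] [-0.   -0.   -2.46]
8 [-0.49  -0.439  0.069] [-0.   -0.   -2.46]
9 [-0.471 -0.459  0.069] [-0.   -0.   -2.46]
10 [-0.451 -0.479  0.069] [-0.   -0.   -2.46]
11 [-0.43  -0.498  0.069] [-0.   -0.   -2.46]
12 [-0.408 -0.516  0.069] [-0.   -0.   -2.46]
13 [-0.385 -0.533  0.069] [-0.   -0.   -2.46]
92 ((0.5143924355506897, -0.0221693217754364), (0.03257698938250542, 0.031589001417160034), 80.87037658691406) [ 0.51463472 -0.02191252  0.077     ] [ 0.51499113 -0.02428037  0.0746277 ]
70 ((0.49699631333351135, -0.1610265076160431), (0.03353774547576904, 0.02832832559943199), 7.045670509338379) [ 0.49658788 -0.16079375  0.077     ] [ 0.49667685 -0.16163231  0.07629123]
```

Call:
play_rows --commands '[[[-0.61,-0.25,0.07],[0,0,-2.46],0.1],[[-0.6,-0.27,0.07],[0,0,-2.46],0.1],[[-0.59,-0.3,0.07],[0,0,-2.46],0.1],[[-0.57,-0.32,0.07],[0,0,-2.46],0.1],[[-0.56,-0.35,0.07],[0,0,-2.46],0.1],[[-0.54,-0.37,0.07],[0,0,-2.46],0.1],[[-0.53,-0.4,0.07],[0,0,-2.46],0.1],[[-0.51,-0.42,0.07],[0,0,-2.46],0.1]]' --force 40

```text
clock: 0.95
ee_pos: [0.2982, 0.413, 0.2166]
tcp_rot: [-180.0, -0.0, -173.4]
wrist_force: [-0.0, 0.2, 0.4]
grip_width: 0.0383
grip_force: 0.0
```

Call:
play_rows --commands '[[[-0.49,-0.44,0.07],[0,0,-2.46],0.1],[[-0.47,-0.46,0.07],[0,0,-2.46],0.1],[[-0.45,-0.48,0.07],[0,0,-2.46],0.1],[[-0.43,-0.5,0.07],[0,0,-2.46],0.1],[[-0.41,-0.52,0.07],[0,0,-2.46],0.1],[[-0.38,-0.53,0.07],[0,0,-2.46],0.1],[[0,0,0],[0,0,0],0.1],[[0,0,0],[0,0,0],0.1]]'

```text
clock: 1.75
ee_pos: [0.4261, 0.322, 0.1998]
tcp_rot: [180.0, -0.0, -158.8]
wrist_force: [-1.0, 0.2, -0.3]
grip_width: 0.0386
grip_force: 0.0
```

Run:
```python
from h import *
d=grab('wrist','w1'); s=r.sense(); print(s['ee_pos'],s['tcp_rot'],s['grip_width'])
P=cloud(d)
q=P[(P[...,2]>.072)&(P[...,2]<.1)&(np.hypot(P[...,0]-.426,P[...,1]-.322)<.03)]
print(len(q),q.mean(0),q.max(0),cv2.minAreaRect(q[:,:2].astype(np.float32)))
q=P[(P[...,2]>.04)&(P[...,2]<.05)&(np.hypot(P[...,0]-.446,P[...,1]-.271)<.1)]
print(len(q),cv2.minAreaRect(q[:,:2].astype(np.float32)))
```

```text
[0.42565111 0.32240639 0.20000533] [ 1.79989207e+02 -3.28115554e-02 -1.58753507e+02] 0.03863003232664762
668 [0.42137798 0.31820051 0.08632768] [0.43930441 0.32887839 0.08979041] ((0.4230692386627197, 0.3190542757511139), (0.03353382274508476, 0.012106139212846756), 21.40150260925293)
10186 ((0.4440963566303253, 0.2676425576210022), (0.06085772439837456, 0.16050457954406738), 21.511436462402344)
```

View pics/w1.png

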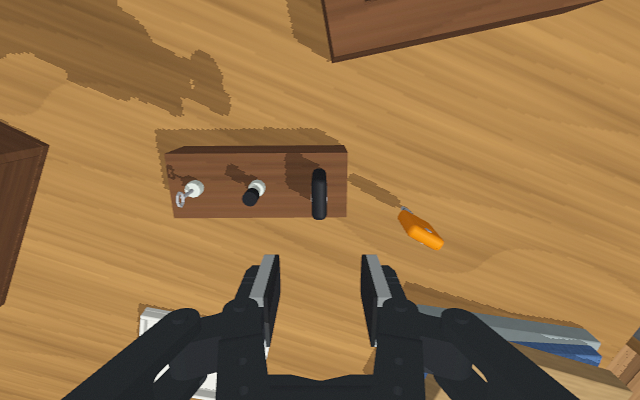

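The wrist picture shows the black key bow at px (319,194) at the stand's right end, with the fingers around it in line. I descend on the average of the two views.

```bash
python3 -c "
from h import *
plan([.4247,.321,.058],201.45,5)"
```

```text
0 [ 0.007 -0.005  0.71 ] [ 0.   -0.01 -0.04]
1 [ 0.007 -0.005  0.71 ] [ 0.   -0.01 -0.04]
2 [ 0.007 -0.005  0.71 ] [ 0.   -0.01 -0.04]
3 [ 0.007 -0.005  0.71 ] [ 0.   -0.01 -0.04]
4 [ 0.007 -0.005  0.71 ] [ 0.   -0.01 -0.04]
```

Call:
play_rows --commands '[[[0.007,-0.005,0.6],[0,0,-0.04],0.1],[[0.007,-0.005,0.6],[0,0,-0.04],0.1],[[0.007,-0.005,0.6],[0,0,-0.04],0.1],[[0.007,-0.005,0.6],[0,0,-0.04],0.1],[[0.007,-0.005,0.6],[0,0,-0.04],0.1],[[0,0,0.55],[0,0,0],0.1],[[0,0,0],[0,0,0],0.1],[[0,0,0],[0,0,0],0.1]]'

```text
clock: 2.6
ee_pos: [0.4249, 0.3214, 0.0588]
tcp_rot: [180.0, 0.0, -158.5]
wrist_force: [0.1, -0.3, 0.6]
grip_width: 0.0387
grip_force: 0.0
```

Call:
play_rows --commands '[[[0,0,0],[0,0,0],0.4],[[0,0,0],[0,0,0],0.6],[[0,0,0],[0,0,0],0.8],[[0,0,0],[0,0,0],1],[[0,0,0],[0,0,0],1],[[0,0,0],[0,0,0],1],[[0,0,0],[0,0,0],1],[[0,0,0],[0,0,0],1]]' --force 40

```text
clock: 3.4
ee_pos: [0.4255, 0.321, 0.0592]
tcp_rot: [180.0, 0.1, -158.5]
wrist_force: [-2.3, 0.1, 7.5]
grip_width: 0.0115
grip_force: 39.1
```

Call:
play_rows --commands '[[[0,0,0],[0,0,0],1],[[0,0,0],[0,0,0],1],[[0,0,-0.3],[0,0,0],1],[[0,0,-0.5],[0,0,0],1],[[0,0,-0.7],[0,0,0],1],[[0,0,-0.7],[0,0,0],1],[[0,0,-0.7],[0,0,0],1],[[0,0,-0.6],[0,0,0],1]]' --force 80

```text
clock: 4.2
ee_pos: [0.4251, 0.3207, 0.2005]
tcp_rot: [180.0, 0.1, -158.5]
wrist_force: [-1.1, -0.0, -0.5]
grip_width: 0.0111
grip_force: 77.9
```

```bash
python3 -c "
from h import *
s=r.sense();print(s['ee_pos'],s['tcp_rot'],s['wrist_force'],s['grip_width'])
plan([.5147,-.022,.19],172.8,14)"
```

```text
[0.42511543 0.32068605 0.20054738] [ 1.79999767e+02  8.71150528e-02 -1.58529236e+02] [-1.11835608 -0.01090056 -0.45157414] 0.011091257967880675
0 [ 0.075 -0.628  0.019] [0.   0.01 2.05]
1 [ 0.053 -0.63   0.019] [0.   0.01 2.05]
2 [ 0.03  -0.632  0.019] [0.   0.01 2.05]
3 [ 0.007 -0.632  0.019] [0.   0.01 2.05]
4 [-0.015 -0.632  0.019] [0.   0.01 2.05]
5 [-0.038 -0.631  0.019] [0.   0.01 2.05]
6 [-0.06  -0.63   0.019] [0.   0.01 2.05]
7 [-0.083 -0.627  0.019] [0.   0.01 2.05]
8 [-0.105 -0.624  0.019] [0.   0.01 2.05]
9 [-0.127 -0.62   0.019] [0.   0.01 2.05]
10 [-0.149 -0.615  0.019] [0.   0.01 2.05]
11 [-0.171 -0.609  0.019] [0.   0.01 2.05]
12 [-0.193 -0.602  0.019] [0.   0.01 2.05]
13 [-0.214 -0.595  0.019] [0.   0.01 2.05]
```

Call:
play_rows --commands '[[[0.075,-0.63,0.02],[0,0,2.05],1],[[0.05,-0.63,0.02],[0,0,2.05],1],[[0.03,-0.63,0.02],[0,0,2.05],1],[[0.01,-0.63,0.02],[0,0,2.05],1],[[-0.015,-0.63,0.02],[0,0,2.05],1],[[-0.04,-0.63,0.02],[0,0,2.05],1],[[-0.06,-0.63,0.02],[0,0,2.05],1],[[-0.08,-0.63,0.02],[0,0,2.05],1]]'

```text
clock: 5.0
ee_pos: [0.4763, 0.124, 0.1926]
tcp_rot: [-180.0, 0.0, -175.0]
wrist_force: [0.2, 0.2, 0.4]
grip_width: 0.0111
grip_force: 77.9
```

Call:
play_rows --commands '[[[-0.105,-0.62,0.02],[0,0,2.05],1],[[-0.13,-0.62,0.02],[0,0,2.05],1],[[-0.15,-0.61,0.02],[0,0,2.05],1],[[-0.17,-0.61,0.02],[0,0,2.05],1],[[-0.19,-0.6,0.02],[0,0,2.05],1],[[-0.21,-0.6,0.02],[0,0,2.05],1],[[0,0,0],[0,0,0],1],[[0,0,0],[0,0,0],1]]'

```text
clock: 5.8
ee_pos: [0.5142, -0.0217, 0.1874]
tcp_rot: [180.0, 0.0, 172.7]
wrist_force: [-0.6, 0.6, 0.4]
grip_width: 0.0114
grip_force: 77.9
```

Run:
```python
from h import *
s=r.sense();print(s['ee_pos'],s['tcp_rot'],s['wrist_force'],s['grip_width'])
d=grab('wrist','w2'); e=grab('side','s2'); grab('scene','c2')
K=d['camera_matrix']
def pr(d,p): 
    q=d['R']@np.array(p)+d['t']; q=d['camera_matrix']@q; return q[:2]/q[2]
tip=s['ee_pos']-[0,0,.048]
print([pr(x,tip) for x in(d,e)],[pr(x,[.5147,-.022,.077]) for x in(d,e)], pr(load('c2'),tip))
im=cv2.imread('pics/w2.png'); a=cv2.resize(im[100:300,220:420],(500,500),interpolation=cv2.INTER_CUBIC)
u,v=map(int,pr(e,tip)); im=cv2.imread('pics/s2.png')
b=cv2.resize(im[v-30:v+50,u-24:u+24],(300,500),interpolation=cv2.INTER_CUBIC)
cv2.imwrite('pics/c3.png',np.hstack([a,b]))
```

```text
[ 0.51421374 -0.02172634  0.18740951] [1.79991299e+02 4.85402337e-03 1.72741261e+02] [-0.64861115  0.63805299  0.37832666] 0.011392637239255496
[array([322.04342906, 238.03316455]), array([307.47863514, 191.87859827])] [array([321.25517444, 205.21051686]), array([307.62292006, 208.43892166])] [328.22148922 187.88960776]
```

View pics/c3.png

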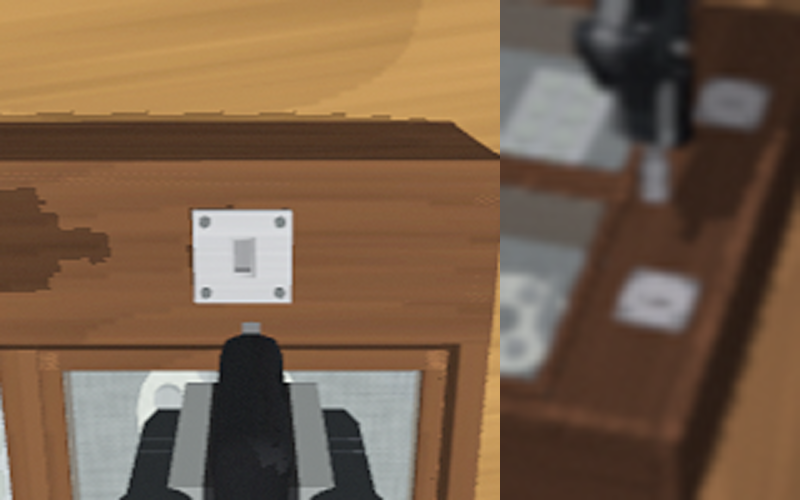

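The wrist crop shows the slot at px ≈(317.6,203) inside the steel face, with the blade tip at ≈(320.4,231). I measure both in this one camera so its bias cancels.

Run:
```python
from h import *
d=load('w2'); P=cloud(d); im=d['img'].astype(int)
g=im.mean(2); sat=im.max(2)-im.min(2)
s=r.sense(); Rt=Ro.from_euler('xyz',s['tcp_rot'],degrees=True)
# steel face by depth+colour
m=(abs(P[...,2]-.077)<.008)&(sat<25)&(g>120)
m[:170]=0;m[225:]=0;m[:,:290]=0;m[:,345:]=0
v,u=np.nonzero(m); rect=cv2.minAreaRect(onplane(d,np.c_[u,v],.077)[:,:2].astype(np.float32)); print('face',len(u),rect,P[m].mean(0))
sl=np.zeros_like(m); sl[193:212,308:327]=1; sl&=(g<.88*np.median(g[m]))
v,u=np.nonzero(sl); q=onplane(d,np.c_[u,v],.077); print('slot',len(u),cv2.minAreaRect(q[:,:2].astype(np.float32)),(q.max(0)+q.min(0))/2)
# key: points in tool frame
L=Rt.inv().apply((P-s['ee_pos']).reshape(-1,3)).reshape(P.shape)
k=(abs(L[...,1])<.012)&(abs(L[...,0])<.03)&(L[...,2]>-.005)&(L[...,2]<.06)&(d['z_map']>0)
for z0 in np.arange(-.005,.055,.006):
    n=k&(L[...,2]>=z0)&(L[...,2]<z0+.006); q=L[n]
    if len(q)>3: print('z',z0.round(3),len(q),np.round([*q[:,0].min()[None],*np.percentile(q[:,0],[50,90]),q[:,1].min(),q[:,1].max()],4))
print(L[k][:,2].max())
v,u=np.nonzero(k&(L[...,2]>.035)); print(u.min(),u.max(),v.min(),v.max())
```

```text
face 1383 ((0.5119137763977051, -0.025313744321465492), (0.030421098694205284, 0.029167186468839645), 82.7720947265625) [ 0.51204961 -0.0252614   0.07608638]
slot 111 ((0.5121473073959351, -0.02499929443001747), (0.0061944653280079365, 0.012162440456449986), 82.83507537841797) [ 0.51248591 -0.02489647  0.077     ]
z -0.005 314 [ 0.0072  0.0124  0.0187 -0.012   0.012 ]
z 0.001 235 [ 0.0074  0.0176  0.0189 -0.0118  0.012 ]
z 0.007 90 [ 0.0147  0.0184  0.0189 -0.0082  0.0036]
z 0.037 16 [ 0.0063  0.0068  0.0073 -0.0043 -0.0004]
z 0.043 17 [ 0.0056  0.0063  0.0066 -0.0039 -0.0009]
0.04691534292103554
316 323 229 233
```

Call:
play_rows --commands '[[[0,-0.03,0.3],[0,0,0],1],[[0,0,0.3],[0,0,0],1],[[0,0,0.3],[0,0,0],1],[[0,0,0.25],[0,0,0],1],[[0,0,0.2],[0,0,0],1],[[0,0,0],[0,0,0],1],[[0,0,0],[0,0,0],1],[[0,0,0],[0,0,0],1]]'

```text
clock: 6.75
ee_pos: [0.5145, -0.0228, 0.1334]
tcp_rot: [-180.0, 0.1, 172.8]
wrist_force: [0.9, -0.2, -0.1]
grip_width: 0.0111
grip_force: 77.9
```

```bash
cat > m.py <<'E'
from h import *
import sys
d=grab('wrist',sys.argv[1]); P=cloud(d); im=d['img'].astype(int); g=im.mean(2); sat=im.max(2)-im.min(2)
s=r.sense(); Rt=Ro.from_euler('xyz',s['tcp_rot'],degrees=True); print(s['ee_pos'],s['tcp_rot'])
L=Rt.inv().apply((P-s['ee_pos']).reshape(-1,3)).reshape(P.shape)
m=(abs(P[...,2]-.077)<.006)&(sat<25)&(g>120)&(np.hypot(P[...,0]-.512,P[...,1]+.025)<.024)
v,u=np.nonzero(m); q=onplane(d,np.c_[u,v],.077); print('face tool',len(u),[np.round(x,4) for x in cv2.minAreaRect(Rt.inv().apply(q-s['ee_pos'])[:,:2].astype(np.float32))])
k=(abs(L[...,1])<.012)&(abs(L[...,0])<.03)&(L[...,2]>-.005)&(L[...,2]<.06)&(d['z_map']>0)&(P[...,2]>.081)
for z0 in np.arange(.007,.055,.005):
    n=k&(L[...,2]>=z0)&(L[...,2]<z0+.005); q=L[n]
    if len(q)>3: print('z',z0.round(3),len(q),np.round([*np.percentile(q[:,0],[0,50,90]),q[:,1].min(),q[:,1].max()],4))
i=cv2.imread(f'pics/{sys.argv[1]}.png'); cv2.imwrite(f'pics/{sys.argv[1]}c.png',cv2.resize(i[150:300,240:400],(640,600),interpolation=cv2.INTER_CUBIC))
E
python3 m.py w3
```

```text
[ 0.51449472 -0.0228544   0.13341798] [-1.79990584e+02  5.64257028e-02  1.72778076e+02]
face tool 1707 [array([ 0.0022, -0.0028]), array([0.0305, 0.03  ]), np.float64(89.9644)]
z 0.007 89 [ 0.0151  0.0184  0.0191 -0.0074  0.0044]
z 0.037 13 [ 0.0065  0.0072  0.0075 -0.0035  0.0005]
z 0.042 20 [ 0.0061  0.0065  0.0068 -0.0029  0.0005]
```

View pics/w3c.png

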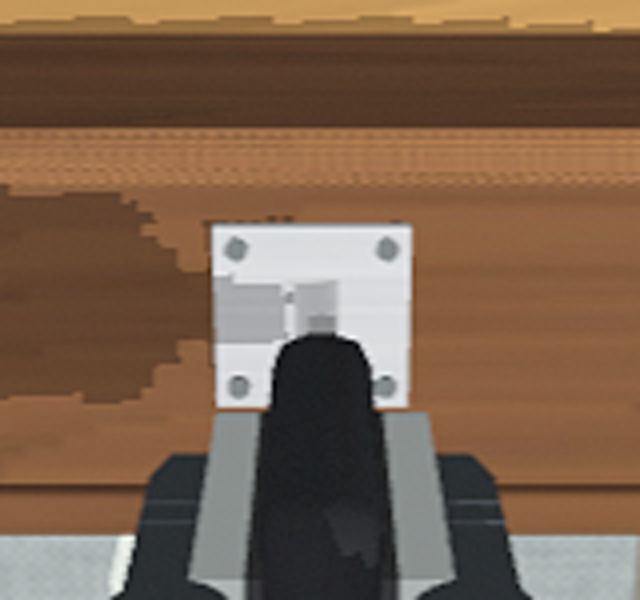

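Call:
play_rows --commands '[[[0.006,-0.035,0],[0,0,0],1],[[0,0,0],[0,0,0],1],[[0,0,0.1],[0,0,0],1],[[0,0,0.1],[0,0,0],1],[[0,0,0.05],[0,0,0],1],[[0,0,0.04],[0,0,0],1],[[0,0,0],[0,0,0],1],[[0,0,0],[0,0,0],1]]'

```text
clock: 7.6
ee_pos: [0.5139, -0.0242, 0.1213]
tcp_rot: [-180.0, 0.0, 172.8]
wrist_force: [0.1, -0.1, 0.5]
grip_width: 0.0114
grip_force: 77.9
```

Call:
play_rows --commands '[[[0,0,0.06],[0,0,0],1],[[0,0,0.06],[0,0,0],1],[[0,0,0.05],[0,0,5],1],[[0,0,0.05],[0,0,-5],1],[[0,0,0.05],[0,0,-5],1],[[0,0,0.05],[0,0,5],1],[[0,0,0],[0,0,0],1],[[0,0,0],[0,0,0],1]]'

```text
clock: 8.4
ee_pos: [0.5139, -0.0246, 0.1084]
tcp_rot: [-180.0, 0.0, 172.9]
wrist_force: [0.5, -3.7, -1.9]
grip_width: 0.0116
grip_force: 77.8
```

Call:
play_rows --commands '[[[0,-0.007,0.04],[0,0,5],1],[[0,0,0.05],[0,0,-5],1],[[0,0,0.05],[0,0,-5],1],[[0,0,0.05],[0,0,5],1],[[0,0,0.05],[0,0,5],1],[[0,0,0.05],[0,0,-5],1],[[0,0,0],[0,0,0],1],[[0,0,0],[0,0,0],1]]'

```text
clock: 9.2
ee_pos: [0.5139, -0.0246, 0.0969]
tcp_rot: [-180.0, 0.0, 172.7]
wrist_force: [-0.0, -3.3, -1.3]
grip_width: 0.0107
grip_force: 78.1
```

Call:
play_rows --commands '[[[0,0,0.04],[0,0,0],1],[[0,0,0.04],[0,0,0],1],[[0,0,0.04],[0,0,0],1],[[0,0,0.02],[0,0,0],1],[[0,0,0.02],[0,0,0],1],[[0,0,0],[0,0,0],1],[[0,0,0],[0,0,0],1],[[0,0,0],[0,0,0],1]]'

```text
clock: 10.0
ee_pos: [0.5139, -0.0245, 0.0912]
tcp_rot: [-180.0, 0.0, 172.8]
wrist_force: [-2.3, -3.7, 9.4]
grip_width: 0.0111
grip_force: 79.8
```

Call:
play_rows --commands '[[[0,0,0.02],[0,0,0],1],[[0,0,0],[0,0,0],1],[[0,0,0],[0,0,0],1],[[0,0,0],[0,0,0],1],[[0,0,0],[0,0,0],1],[[0,0,0],[0,0,0],1],[[0,0,0],[0,0,0],1],[[0,0,0],[0,0,0],1]]'

```text
clock: 10.8
ee_pos: [0.5139, -0.0246, 0.0912]
tcp_rot: [-180.0, 0.1, 172.8]
wrist_force: [-5.3, -4.1, 17.6]
grip_width: 0.0113
grip_force: 81.0
```

```bash
python3 m.py w4
```

```text
[ 0.51391238 -0.02458459  0.09119743] [-1.79966338e+02  7.70258896e-02  1.72776984e+02]
face tool 760 [array([ 0.0096, -0.0009]), array([0.0302, 0.0157]), np.float64(89.9527)]
z 0.007 74 [ 0.0151  0.0187  0.0192 -0.0073  0.0044]
```

View pics/w4c.png

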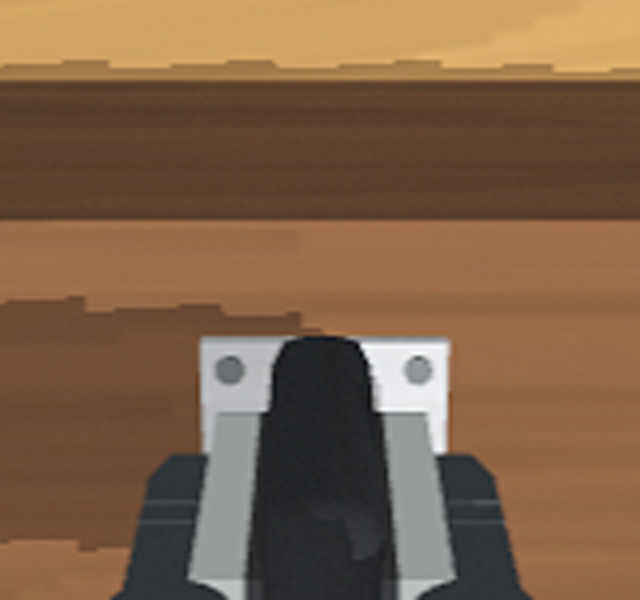

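The bow sits flat on the steel face at the expected height (TCP z 0.0912), so the key is home. Next I turn it clockwise in stages.

Call:
play_rows --commands '[[[0,0,0],[0,0,5],1],[[0,0,0],[0,0,5],1],[[0,0,0],[0,0,5],1],[[0,0,0],[0,0,5],1],[[0,0,0],[0,0,5],1],[[0,0,0],[0,0,5],1],[[0,0,0],[0,0,0],1],[[0,0,0],[0,0,0],1]]'

```text
clock: 11.65
ee_pos: [0.514, -0.0245, 0.0912]
tcp_rot: [180.0, 0.1, 142.8]
wrist_force: [-4.6, -2.4, 18.1]
grip_width: 0.0112
grip_force: 80.7
```

Call:
play_rows --commands '[[[0,0,0],[0,0,6],1],[[0,0,0],[0,0,6],1],[[0,0,0],[0,0,6],1],[[0,0,0],[0,0,6],1],[[0,0,0],[0,0,6],1],[[0,0,0],[0,0,6],1],[[0,0,0],[0,0,0],1],[[0,0,0],[0,0,0],1]]'

```text
clock: 12.45
ee_pos: [0.5138, -0.0246, 0.0912]
tcp_rot: [180.0, 0.1, 106.8]
wrist_force: [-5.4, -4.0, 18.4]
grip_width: 0.0108
grip_force: 80.8
```

```bash
python3 -c "
from h import *
s=r.sense();print(s['ft_torque'],s['wrist_force'],s['qpos'])"
```

```text
[-0.72282275  1.07416383 -0.03210845] [-5.41170287 -3.98649191 18.36632345] [-1.59290535e+01  2.76133937e+01  9.25446300e+01 -3.08491474e-02
  5.97818353e+01 -3.26819223e+01]
```

Call:
play_rows --commands '[[[0,0,0],[0,0,6],1],[[0,0,0],[0,0,6],1],[[0,0,0],[0,0,6],1],[[0,0,0],[0,0,6],1],[[0,0,0],[0,0,6],1],[[0,0,0],[0,0,4],1],[[0,0,0],[0,0,0],1],[[0,0,0],[0,0,0],1]]'

```text
clock: 13.25
ee_pos: [0.5135, -0.0245, 0.0912]
tcp_rot: [180.0, 0.0, 72.8]
wrist_force: [-5.9, -4.0, 19.0]
grip_width: 0.0114
grip_force: 81.0
```

```bash
python3 -c "
from h import *
s=r.sense();print(s['ft_torque'],s['wrist_force'],s['qpos'])"
```

```text
[-0.62866893  1.27421067 -0.05396169] [-5.92307219 -4.0394623  19.02667286] [-1.59285157e+01  2.76073175e+01  9.25606665e+01 -3.27787248e-02
  5.98095270e+01  1.31486941e+00]
```

Call:
play_rows --commands '[[[0,0,0],[0,0,1],1],[[0,0,0],[0,0,1],1],[[0,0,0],[0,0,1],1],[[0,0,0],[0,0,1],1],[[0,0,0],[0,0,0],1],[[0,0,0],[0,0,0],1],[[0,0,0],[0,0,0],1],[[0,0,0],[0,0,0],1]]'

```text
clock: 14.05
ee_pos: [0.5135, -0.0245, 0.0912]
tcp_rot: [180.0, 0.0, 68.8]
wrist_force: [-6.6, -3.3, 19.0]
grip_width: 0.0107
grip_force: 81.0
```

```bash
python3 m.py w5; python3 -c "
from h import *
s=r.sense();print(s['ft_torque'],s['wrist_force'])"
```

```text
[ 0.51349121 -0.02445331  0.09120519] [1.79977426e+02 3.15736244e-02 6.88120017e+01]
face tool 745 [array([ 0.0051, -0.002 ]), array([0.0301, 0.0192]), np.float64(76.2329)]
z 0.007 75 [ 0.0124  0.016   0.0166 -0.0067  0.005 ]
[-0.63811542  1.30072984  0.22068789] [-6.65358439 -3.42544634 19.27046544]
```

View pics/w5c.png

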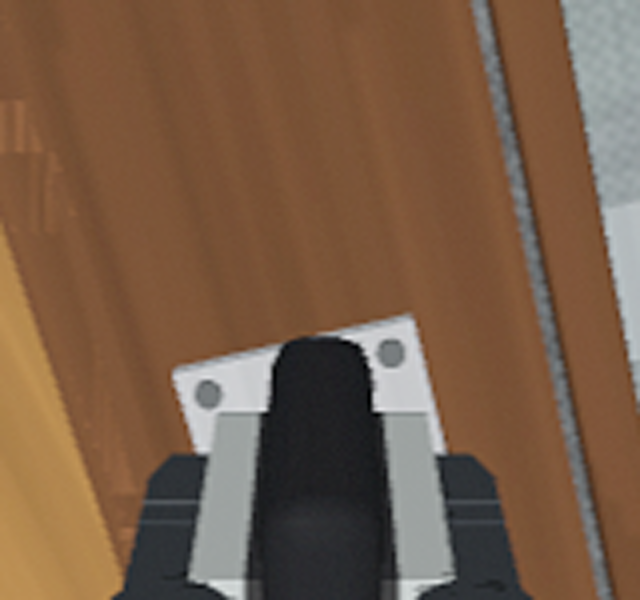

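The torque has jumped to 0.22 N m, so the cylinder is at its stop. The bow is still square in the pads and down on the face, so I hand in.

```bash
python3 -c "
from h import *
print(r.close_job())"
```

```text
the job is handed in; nothing more can be done
None
```

The key is fully home in the left (battery-dial) bay's lock, turned clockwise to its stop and still gripped; I handed the job in after about 14 s, and no verdict came back.

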